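# Slide the hardware box home between freshly lacquered rails

### The arm

A 6-joint arm with a two-finger parallel gripper is mounted at the origin on the work surface. World frame = base frame: x ahead of the robot, y to its left, z up, the work surface at z = 0. Lengths are in m, angles in rad, forces in N, time in s.
With the tool pointing down it reaches from about 0.325 to 0.875 m from the base axis. Payload 4.4 kg.
Tool frame: the origin (TCP) lies at the very end of the fingers, on their centre line; the grasp point (between the pads) lies 19 mm behind it; z points along the fingers, y is the line along which they close (so a half turn about z gives the same grasp; the last joint's range is limited). The gripper opens to 85 mm and grips with 20 to 120 N. Pads are 22 mm wide; open, the fingers measure 114 mm over their backs; the gripper's body (76 mm by 85 mm) begins 54 mm behind the grasp point. The pads swing forward as they close: fully open they stand 13 mm farther back than shut.
Start: joints at [1.185, 0.207, 1.542, -0, 1.393, -0.15], TCP at [0.134, 0.559, 0.231] pointing down, gripper open.
Joint ranges: [-2.73, 2.73], [-0.86, 2.22], [0.23, 2.46], [-1.11, 4.25], [0.08, 2.63], [-2.82, 2.82]. Speed limits (rad/s): [2.79, 2.79, 3.14, 3.14, 3.14, 3.14].

### API

Orientations are given as a rotation vector (axis times angle).
In Python, from plant import manip gives the robot as it stands.
- The arm moves only by the shell command python3 -m inch 'ROWS' [FORCE]. ROWS is JSON, a list of rows, each an object of numbers: "ax", "ay", "az": the turn, a rotation vector about the world's x, y, z as a fraction of full scale; "x", "y", "z": the shift along the world's x, y, z as a fraction of full scale; "fingers": the closure, from -1 (fully open) to 1 (shut). A call has 1 to 10 rows; each row is the pose to reach, as a shift and turn from the pose commanded when the call began; what a row does not reach only later rows make up. Full scale, the value 1, is 10 cm for a shift and pi/2 rad for a turn. A row lasts 1/8 s, in which the tool goes at most 62.5 mm and 10.7 degrees, less where a joint would pass 70% of its speed; a pose out of reach is approached as far as the arm can. A call with a number of a shift or a turn outside -1 to 1 is refused whole. A call with a gripper value outside its range is refused whole. The fingers move at their own pace and stop on an object; FORCE is the grip in N (left out, the last holds). Time passes only in rows, so rows that repeat a pose let the fingers close. It gives the time, the measured TCP pose, the force, the opening and the grip force at its end, in the units of the state.
- manip.get_obs(): the state, without advancing time (a new reading comes with each control period).
- manip.capture(name): name is "side" or "top" or "wrist"; returns a dict with "image" (384x512x3 uint8, blue, green, red), "range_z" (384x512 float32, m along the optical axis (not along the pixel's ray), 0 where there is no reading), "K" (3x3 intrinsics, pixels), "D" ([k1, k2, p1, p2, k3] as OpenCV has them; the pictures are not rectified), "xyz" and "rotation" of the camera in the world. Camera axes: x right, y down, z forward; pixel columns grow to the right and rows downward; lengths in m; the calibration is good to about 2 mm. A picture is of the moment at which its call begins.
- manip.job_done(): hands the job in; it is judged then, once.
Trained networks look in a picture, given as the dict that the camera call returned (one of the last four; its "shot" number tells which), for a name from the list of things; names that differ only in an ending like _2 or _b are one class to them, and where a whole thing is asked for, a point or a joint stands for the part that bears it (a point fixed in the world has none). Each returns a list of dicts, best first, with "p" (0 to 1); they miss things now and then, are a little off and sometimes report something else, mostly with a low value. They report only what shows in the picture. A call takes as long as a camera call. They do not tell look-alikes from the thing itself.
- manip.recognise(picture, label): "xyz" ([x, y, z] in m, in world coordinates, good to about 4 mm: the middle of the surface that is visible of it).
- manip.trace(picture, label): "pixels" (384x512 bool, what is visible of it).
The state is a dict: "time_s": time; "joint_pos": joint angles; "qvel": joint speeds; "tau": joint torques, N m; "eef_pos": TCP position; "orientation": TCP orientation; "ft_force": force on the tool from outside, world axes, zero at the start; "ft_torque": the same for the moment, N m; "grip_width": finger opening in m; "finger_force": force on a finger pad.
Only numpy, scipy, OpenCV 4.12 (cv2) and the standard library are available. Lean on these libraries where they do the work, as an engineer would, in place of code of your own. Each camera call takes 0.05 s, during which the arm holds its last target. There are 200 camera calls.

### The job

Push the lidded hardware box along the storage board, into the lane between the two rails and on until it rests against the stop at the far end. The lacquer on the rails is still wet, so neither the box nor the robot may touch either rail; push with the fingers only, keep the box flat on the board without lifting or tipping it, and leave the other things where they are.

Things in the scene. Friction and masses are not known exactly. Their poses are not given: they have to be found in the camera images.
- rack: Fixed plywood storage board, 480 mm long (x, the lane's direction), 300 wide (y), 8 thick, z up; origin at the centre of its underside, on the bench. The lane runs from x = -10 to 205 mm, centred on y = 0, 124 mm wide between the rails' inner faces. From x = -240 to -10 mm the board is a bare apron.
- lane_stop (a point): Centre of the near face, at board level, of the fixed wooden stop that closes the lane's far end: board x = 205 mm, y = 0, 8 mm above the bench. The stop's top is 38 mm above the bench. Axes as the board's.
- rail_left: The rail on the lane's +y side: dark wood, wet lacquer, 215 mm long, 12 mm wide, 18 mm high, fixed on the board, so its top is 26 mm above the bench. Origin at the centre of its underside, 8 mm above the bench, at board x = 97.5 mm, y = 68 mm; axes as the board's.
- rail_right: The same rail on the lane's -y side, its origin at board x = 97.5 mm, y = -68 mm.
- hardware_box: Loose grey box, white lid, flat upright sides, 130 mm long (x), 100 wide (y), 50 high (56 with the lid), 0.35 to 0.7 kg, too wide to grip; slides with plain friction. Origin at its underside's centre. Starts on the apron, x axis within 0.25 rad of the board's, centre at board x = -140 to -120 mm and up to 30 mm off the lane's centre line. Against the stop its centre is at board x = 140 mm.
- thread_spool: Bystander: black thread spool, 38 mm across, 50 mm high, upright on the board outside the left rail; origin under its centre.
- snap_jar: Bystander: small white jar, 42 mm across, 55 mm high, on the board outside the left rail; origin under its centre.
- awl: Bystander: awl with a wooden handle, 150 mm long (x), lying on the board outside the right rail; origin under its middle.
- setter: Bystander: steel snap setter, 28 mm across, 45 mm high, upright on the board outside the right rail; origin under its centre.
- mallet: Bystander: mallet, 240 mm long (x), lying on the bench left of the board; origin under its middle.
- dye_bottle: Bystander: bottle, 52 mm across, 110 mm high, on the bench right of the board; origin under its centre.
- edge_roller: Bystander: edge roller, a wooden handle with a metal roller, about 135 mm long (x), 34 mm high, lying on the bench right of the board; origin under it.
Mind the look-alikes: they are no part of the job. What is meant by the hardware_box is not turquoise, and is the larger of those in its own colour.

How it is judged:
On the way:
1. the box is pushed in through the lane's mouth, half its length between the rails (x of hardware_box in the frame of rack between -0.01 and 0.1 m and y of hardware_box in the frame of rack between -0.012 and 0.012 m and angle between the x axis of hardware_box and the x axis of rack, either way round below 0.12 rad and z of hardware_box in the frame of rack below 0.012 m).
At the end, for the whole second after the job is handed in: the box stands still, flat on the board, in the lane, its centre within 6 mm of its place against the stop, less than 12 mm off the lane's centre line and within 0.12 rad of its direction (x of hardware_box in the frame of rack between 0.134 and 0.146 m and y of hardware_box in the frame of rack between -0.012 and 0.012 m and angle between the x axis of hardware_box and the x axis of rack, either way round below 0.12 rad and z of hardware_box in the frame of rack below 0.012 m and linear speed of hardware_box below 0.01 m/s); the robot touches nothing.
It fails at once if a rail is touched by the box, the robot or anything else (contact force between any of rail_left, rail_right and anything else above 0.2 N).
It fails at once if the box is lifted off the board (more than 6 mm) or tipped (more than 0.12 rad) (z of hardware_box in the frame of rack above 0.014 m or angle between hardware_box's own z axis and vertical above 0.12 rad).
It fails at once if the box is pushed with the arm or the gripper's body instead of the fingers (contact force between the arm and hardware_box above 1 N).
It fails at once if another thing is moved more than 15 mm (distance of any of thread_spool, snap_jar, awl, setter, mallet, dye_bottle, edge_roller from where it was at the start of the episode above 0.015 m).
It also fails if it takes over 72 s, if anything falls off the work surface, if the arm or the gripper's body presses on something with over 40 N, if the wrist force passes 120 N, or if a joint passes its speed limit or range.

## Working session

There is one attempt and no reset: what is moved stays moved. The work goes in short steps, Python scripts to look and compute and a shell command to move; the robot and the scene stay as the last step left them, time stands still between calls to the robot, and variables do not carry over. Pictures are saved under pics/ and viewed, at most 10 in all, crops included, and the job is handed in when it is done.

```bash
mkdir -p pics
cat > h.py <<'E'
from plant import manip
import numpy as np, cv2
def cloud(c):
    h,w=c["range_z"].shape
    u,v=np.meshgrid(np.arange(w),np.arange(h))
    p=cv2.undistortPoints(np.stack([u,v],-1).reshape(-1,1,2).astype(float),np.array(c["K"]),np.array(c["D"])).reshape(h,w,2)
    z=c["range_z"]
    P=np.dstack([p[...,0]*z,p[...,1]*z,z])@np.array(R(c)).T+np.array(c["xyz"])
    P[z==0]=np.nan
    return P
def R(c):
    r=np.array(c["rotation"]); return r if r.shape==(3,3) else cv2.Rodrigues(r.astype(float))[0]
E
python3 - <<'E'
from h import *
for n in("top","side"):
    c=manip.capture(n); cv2.imwrite(f"pics/{n}.png",c["image"]); P=cloud(c)
    print(n,c["xyz"],np.array(c["rotation"]).shape)
    for l in("hardware_box","rack","rail_left","rail_right","lane_stop"):
        for f in (manip.recognise(c,l) or [])[:4]: print(l,np.round(f["xyz"],3),round(f["p"],2))
        for f in (manip.trace(c,l) or [])[:3]:
            m=f["pixels"]; v,u=np.nonzero(m); print("  tr",l,round(f["p"],2),m.sum(),int(u.mean()),int(v.mean()),np.round(np.nanmedian(P[m],0),3))
print(manip.get_obs())
E
```

```text
top [ 0.35406584 -0.01205243  1.70741927] (3,)
hardware_box [ 0.365 -0.315  0.04 ] 0.97
hardware_box [ 0.516 -0.114  0.062] 0.81
hardware_box [ 0.733 -0.282  0.054] 0.64
  tr hardware_box 0.77 1070 342 144 [ 0.74  -0.281  0.054]
  tr hardware_box 0.71 1012 295 206 [ 0.515 -0.117  0.062]
  tr hardware_box 0.57 626 351 249 [ 0.368 -0.318  0.038]
rack [0.564 0.026 0.011] 0.58
  tr rack 0.74 9403 258 195 [0.566 0.02  0.008]
  tr rack 0.51 233 371 189 [ 0.579 -0.381  0.075]
rail_left [0.519 0.123 0.024] 0.62
  tr rail_left 0.74 220 225 202 [0.528 0.14  0.024]
rail_right [0.651 0.084 0.025] 0.62
  tr rail_right 0.68 210 241 168 [0.649 0.074 0.024]
lane_stop [0.567 0.023 0.014] 0.98
lane_stop [0.7  0.05 0.03] 0.64
  tr lane_stop 0.65 9242 257 194 [0.568 0.022 0.008]
side [0.16024117 0.9155146  0.77623304] (3,)
hardware_box [ 0.511 -0.087  0.061] 0.97
hardware_box [0.484 0.207 0.044] 0.66
hardware_box [ 0.731 -0.253  0.05 ] 0.63
hardware_box [ 0.363 -0.288  0.041] 0.55
  tr hardware_box 0.69 1577 275 179 [ 0.507 -0.089  0.058]
  tr hardware_box 0.62 552 340 160 [ 0.359 -0.29   0.036]
  tr ha
[... 530 characters left out ...]
 0.506 -0.087  0.058]
{'time_s': 1.1, 'joint_pos': array([ 1.18448170e+00,  2.06573218e-01,  1.54146980e+00,  6.02211163e-06,
        1.39349505e+00, -1.50488295e-01]), 'qvel': array([ 0.00013343,  0.00131095, -0.00011572, -0.00055576, -0.00155977,
       -0.00042673]), 'tau': array([ 1.29687207e-03, -3.83054459e+01, -2.91981643e+01, -8.63215973e-06,
        5.32257782e-04, -2.74044254e-06]), 'eef_pos': array([0.134357  , 0.55910306, 0.23131125]), 'orientation': array([3.69577961e-01, 3.11976946e+00, 8.51393357e-05]), 'ft_force': array([-0.73160218, -0.58402318,  0.82772971]), 'ft_torque': array([-0.03257758, -0.02409303,  0.00655649]), 'finger_force': 0.0, 'grip_width': 0.08527057471075741}
```

View pics/top.png

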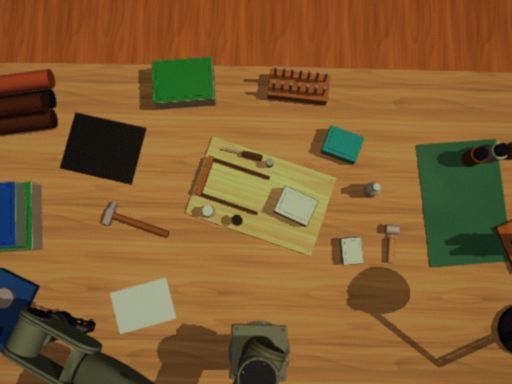

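View pics/side.png

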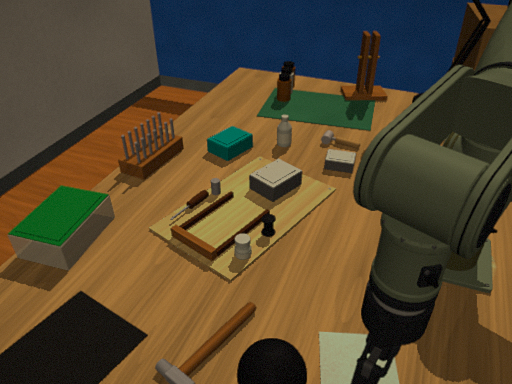

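In the top view these could be taken for the box: a white-lidded box on the board at (296,206), a turquoise one at (342,144), a smaller white-lidded one at (351,250), and a large green one at (183,80). I choose (296,206): it isn't turquoise, it's the larger of the two grey/white boxes, and it stands on the apron. The stop is at about (204,177), so the lane runs towards +y and somewhat +x.

```bash
cat > m.py <<'E'
from h import *
def rect(pts):
    (cx,cy),(w,h),a=cv2.minAreaRect(pts.astype(np.float32)*1000); b=cv2.boxPoints(((cx,cy),(w,h),a))
    e=b[1]-b[0] if np.linalg.norm(b[1]-b[0])>np.linalg.norm(b[2]-b[1]) else b[2]-b[1]
    if e[1]<0: e=-e
    return np.round([cx,cy],1),np.round([w,h],1),round(float(np.arctan2(e[1],e[0])),4)
E
python3 - <<'E'
from m import *
for n in("top","side"):
    c=manip.capture(n);P=cloud(c)
    print(n)
    if n=="side":
        cv2.imwrite("pics/crop.png",cv2.resize(c["image"][120:300,140:370],None,fx=3,fy=3,interpolation=cv2.INTER_CUBIC))
    for l,xy,lo,hi in(("rack",(.56,.05),.003,.015),("hardware_box",(.51,-.1),.054,.07),("rail_left",(.525,.14),.018,.032),("rail_right",(.65,.08),.018,.032)):
        best=None
        for f in manip.trace(c,l):
            m=f["pixels"];md=np.nanmedian(P[m],0)
            if np.hypot(*(md[:2]-xy))<.06:
                q=P[m]; q=q[np.isfinite(q[:,2])];q=q[(q[:,2]>lo)&(q[:,2]<hi)]
                print(l,len(q),np.round(np.median(q[:,2]),4),rect(q[:,:2]));break
E
```

```text
top
rack 7171 0.0081 (array([559.3,   6.4]), array([483.9, 304.2]), 1.265)
hardware_box 943 0.0618 (array([ 518.2, -117.9]), array([128. , 100.2]), 1.1655)
rail_left 144 0.0256 (array([522.1, 116.8]), array([209.7,  12. ]), 1.2711)
rail_right 185 0.0252 (array([651.1,  75.6]), array([208.3,  13.3]), 1.2733)
side
rack 7548 0.0077 (array([555.9,   8.5]), array([486.7, 303.9]), 1.2657)
hardware_box 846 0.0619 (array([ 514.3, -113.9]), array([135.3,  99.8]), 1.1709)
rail_left 308 0.0251 (array([518.6, 123.1]), array([214.6,  16.4]), 1.2645)
rail_right 283 0.0245 (array([648.8,  74.1]), array([203.3,  19.4]), 1.2638)
```

View pics/crop.png

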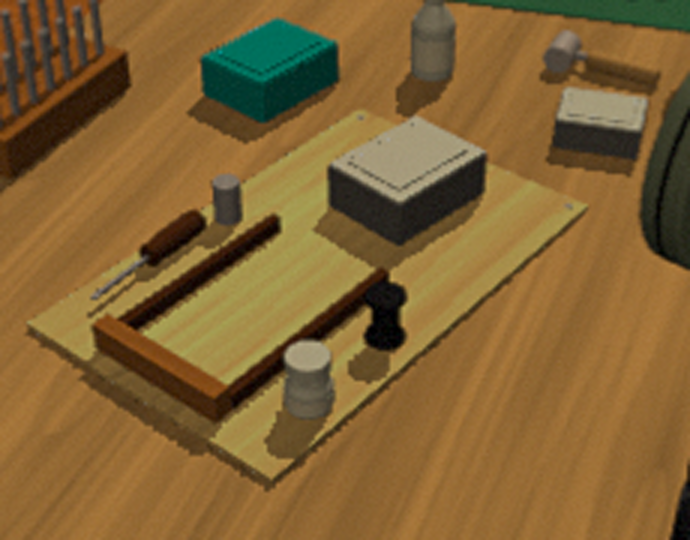

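The crop shows the grey, white-lidded box on the apron at about (407,180), in line with the open lane mouth between the rail ends at (275,222) and (385,272). In the board frame it is at about (-130, +2) mm with a yaw of -0.10 rad, so only a small correction is needed. Next I swing round to hover behind it.

```bash
python3 -m inch '[{"x":1,"y":-0.98,"az":-0.138,"fingers":0},{"x":1,"y":-0.98,"az":-0.138,"fingers":0},{"x":1,"y":-0.98,"az":-0.138,"fingers":0}]' 60 | tail -c 400
python3 -m inch '[{"x":1,"y":-0.98,"az":-0.138,"fingers":0},{"x":1,"y":-0.98,"az":-0.138,"fingers":0},{"x":1,"y":-0.98,"az":-0.138,"fingers":0}]' >/dev/null
python3 -m inch '[{"x":0.8,"y":-0.98,"az":-0.138,"fingers":0},{"x":0.8,"y":-0.98,"az":-0.138,"fingers":0},{"x":0.8,"y":-0.98,"az":-0.138,"fingers":0}]' >/dev/null
python3 -m inch '[{"x":0.3,"y":-0.98,"az":-0.138,"fingers":0},{"x":0.3,"y":-0.98,"az":-0.138,"fingers":0},{"x":0.3,"y":-0.98,"az":-0.138,"fingers":0}]'
python3 - <<'E'
from m import *
c=manip.capture("wrist"); cv2.imwrite("pics/w1.png",c["image"]); print(manip.get_obs()["orientation"],c["xyz"])
E
```

```text
[3.69534378e-01 3.11974393e+00 5.36739988e-05] [0.05550115 0.57774084 0.37323202]invalid input at $[0]: expected keys ax, ay, az, x, y, z, fingers
invalid input at $[0]: expected keys ax, ay, az, x, y, z, fingers
invalid input at $[0]: expected keys ax, ay, az, x, y, z, fingers
invalid input at $[0]: expected keys ax, ay, az, x, y, z, fingers
```

View pics/w1.png

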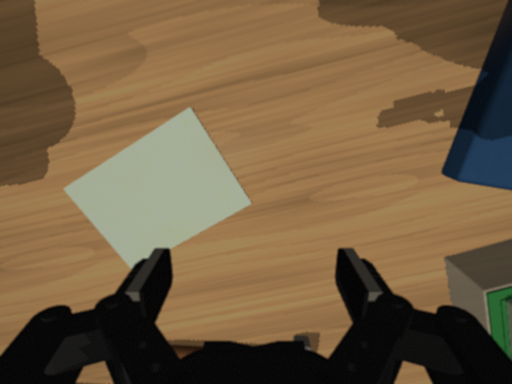

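Nothing moved: every row needs all the keys. The wrist view shows only the paper at (160,190) and the open fingers.

```bash
python3 -m inch '[{"x":1,"y":-0.98,"z":0,"ax":0,"ay":0,"az":-0.138,"fingers":0},{"x":1,"y":-0.98,"z":0,"ax":0,"ay":0,"az":-0.138,"fingers":0},{"x":1,"y":-0.98,"z":0,"ax":0,"ay":0,"az":-0.138,"fingers":0}]' 60 
python3 -m inch '[{"x":1,"y":-0.98,"z":0,"ax":0,"ay":0,"az":-0.138,"fingers":0},{"x":1,"y":-0.98,"z":0,"ax":0,"ay":0,"az":-0.138,"fingers":0},{"x":1,"y":-0.98,"z":0,"ax":0,"ay":0,"az":-0.138,"fingers":0}]' >/dev/null
python3 -m inch '[{"x":0.8,"y":-0.98,"z":0,"ax":0,"ay":0,"az":-0.138,"fingers":0},{"x":0.8,"y":-0.98,"z":0,"ax":0,"ay":0,"az":-0.138,"fingers":0},{"x":0.8,"y":-0.98,"z":0,"ax":0,"ay":0,"az":-0.138,"fingers":0}]' >/dev/null
python3 -m inch '[{"x":0.3,"y":-0.98,"z":0,"ax":0,"ay":0,"az":-0.138,"fingers":0},{"x":0.3,"y":-0.98,"z":0,"ax":0,"ay":0,"az":-0.138,"fingers":0},{"x":0.3,"y":-0.98,"z":0,"ax":0,"ay":0,"az":-0.138,"fingers":0}]'
```

```text
time_s: 2.02
eef_pos: [0.2363, 0.4591, 0.2313]
orientation: [0.71, 3.06, -0.001]
ft_force: [0.3, 0.7, 0.2]
grip_width: 0.043
finger_force: 0.0
time_s: 3.15
eef_pos: [0.4444, 0.167, 0.2313]
orientation: [-1.648, -2.674, -0.001]
ft_force: [-0.3, 0.2, 0.8]
grip_width: 0.0434
finger_force: 0.0
```

```bash
python3 -m inch '[{"x":0.2,"y":-0.98,"z":0,"ax":0,"ay":0,"az":-0.138,"fingers":-0.4},{"x":0.2,"y":-0.98,"z":0,"ax":0,"ay":0,"az":-0.138,"fingers":-0.4},{"x":0.2,"y":-0.98,"z":0,"ax":0,"ay":0,"az":-0.138,"fingers":-0.4}]' >/dev/null
python3 -m inch '[{"x":0.07,"y":-0.98,"z":0,"ax":0,"ay":0,"az":-0.138,"fingers":-0.4},{"x":0.07,"y":-0.98,"z":0,"ax":0,"ay":0,"az":-0.138,"fingers":-0.4},{"x":0.07,"y":-0.98,"z":0,"ax":0,"ay":0,"az":-0.138,"fingers":-0.4}]' >/dev/null
python3 -m inch '[{"x":0,"y":-0.98,"z":0,"ax":0,"ay":0,"az":-0.138,"fingers":-0.4},{"x":0,"y":-0.98,"z":0,"ax":0,"ay":0,"az":-0.138,"fingers":-0.4},{"x":0,"y":-0.98,"z":0,"ax":0,"ay":0,"az":-0.138,"fingers":-0.4}]' >/dev/null
python3 -m inch '[{"x":0,"y":-0.95,"z":0,"ax":0,"ay":0,"az":-0.138,"fingers":-0.4},{"x":0,"y":-0.95,"z":0,"ax":0,"ay":0,"az":-0.138,"fingers":-0.4},{"x":0,"y":-0.95,"z":0,"ax":0,"ay":0,"az":-0.138,"fingers":-0.4}]'
cat > look.py <<'E'
from m import *
import sys
c=manip.capture("wrist"); cv2.imwrite(f"pics/{sys.argv[1]}.png",c["image"]); P=cloud(c)
o=manip.get_obs(); r=cv2.Rodrigues(np.array(o["orientation"]))[0]
print("t",o["time_s"],"tcp",np.round(o["eef_pos"]*1000,1),"yaw",round(float(np.arctan2(r[1,0],r[0,0])),4),"tilt",np.round(r[:,2],3),"w",o["grip_width"])
for l,lo,hi in(("hardware_box",.052,.07),("rail_left",.02,.031),("rail_right",.02,.031)):
    for f in manip.trace(c,l)[:3]:
        q=P[f["pixels"]]; q=q[np.isfinite(q[:,2])];q=q[(q[:,2]>lo)&(q[:,2]<hi)]
        if len(q)>50: print(l,round(f["p"],2),len(q),np.round(np.median(q[:,2]),4),rect(q[:,:2]))
E
python3 look.py w2
```

```text
time_s: 4.65
eef_pos: [0.4722, -0.2209, 0.2311]
orientation: [-2.616, -1.737, -0.002]
ft_force: [0.2, 0.5, -0.5]
grip_width: 0.0595
finger_force: 0.0
t 4.7 tcp [ 471.9 -219.8  231. ] yaw 1.1735 tilt [-0.     0.002 -1.   ] w 0.060006965347251355
hardware_box 0.88 12469 0.0623 (array([ 516. , -120.8]), array([119.2,  99.9]), 1.1689)
hardware_box 0.69 5260 0.0545 (array([ 732.5, -277.3]), array([125.7,  69. ]), 1.2379)
```

View pics/w2.png

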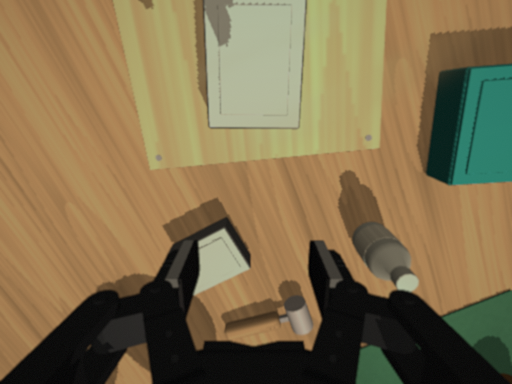

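The wrist view shows the box lid at (255,65), the board's apron end and my fingers behind it. The small look-alike at (220,255) and the bottle at (385,255) are clear of the way down. I descend with the tips above rail height, close up to the box, then push and turn it straight ahead of the lane mouth.

```bash
python3 -m inch '[{"x":0,"y":0,"z":-0.5,"ax":0,"ay":0,"az":0,"fingers":-0.4},{"x":0,"y":0,"z":-1,"ax":0,"ay":0,"az":0,"fingers":-0.4},{"x":0,"y":0,"z":-1,"ax":0,"ay":0,"az":0,"fingers":-0.4}]' >/dev/null
python3 -m inch '[{"x":0,"y":0,"z":-0.5,"ax":0,"ay":0,"az":0,"fingers":-0.4},{"x":0,"y":0,"z":-0.97,"ax":0,"ay":0,"az":0,"fingers":-0.4},{"x":0,"y":0,"z":-0.97,"ax":0,"ay":0,"az":0,"fingers":-0.4}]'
python3 -m inch '[{"x":0.04,"y":0.09,"z":0,"ax":0,"ay":0,"az":0,"fingers":-0.4},{"x":0.08,"y":0.17,"z":0,"ax":0,"ay":0,"az":0,"fingers":-0.4},{"x":0.12,"y":0.25,"z":0,"ax":0,"ay":0,"az":0,"fingers":-0.4},{"x":0.14,"y":0.30,"z":0,"ax":0,"ay":0,"az":0,"fingers":-0.4},{"x":0.16,"y":0.34,"z":0,"ax":0,"ay":0,"az":0,"fingers":-0.4},{"x":0.16,"y":0.34,"z":0,"ax":0,"ay":0,"az":0,"fingers":-0.4}]'
python3 look.py w3
```

```text
time_s: 5.6
eef_pos: [0.4697, -0.2199, 0.0329]
orientation: [-2.612, -1.735, 0.003]
ft_force: [0.5, 0.5, 0.6]
grip_width: 0.0595
finger_force: 0.0
time_s: 6.35
eef_pos: [0.4874, -0.1876, 0.0342]
orientation: [-2.617, -1.738, 0.0]
ft_force: [-1.3, 0.3, 0.3]
grip_width: 0.0597
finger_force: 0.0
t 6.4 tcp [ 487.3 -187.8   34.2] yaw 1.1718 tilt [-0.  0. -1.] w 0.05988928780656127
hardware_box 0.75 59838 0.0624 (array([ 512.4, -128.4]), array([99.9, 96.6]), 1.1685)
```

View pics/w3.png

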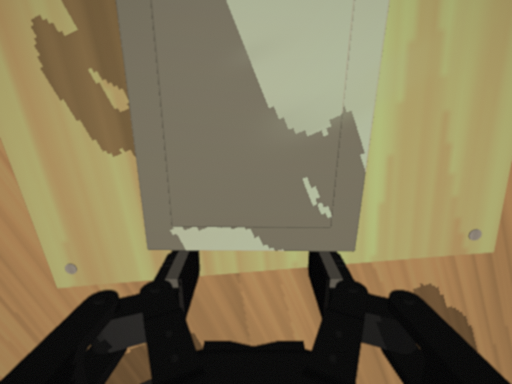

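The picture shows both fingertips, at (183,255) and (325,255), just behind the rear face and centred on it, with yaw matched. Now the straightening push on the apron.

```bash
python3 -m inch '[{"x":0.03,"y":0.06,"z":0,"ax":0,"ay":0,"az":0.007,"fingers":-0.4},{"x":0.06,"y":0.12,"z":0,"ax":0,"ay":0,"az":0.015,"fingers":-0.4},{"x":0.09,"y":0.18,"z":0,"ax":0,"ay":0,"az":0.023,"fingers":-0.4},{"x":0.12,"y":0.24,"z":0,"ax":0,"ay":0,"az":0.03,"fingers":-0.4},{"x":0.145,"y":0.30,"z":0,"ax":0,"ay":0,"az":0.038,"fingers":-0.4},{"x":0.175,"y":0.36,"z":0,"ax":0,"ay":0,"az":0.045,"fingers":-0.4},{"x":0.205,"y":0.42,"z":0,"ax":0,"ay":0,"az":0.053,"fingers":-0.4},{"x":0.23,"y":0.48,"z":0,"ax":0,"ay":0,"az":0.06,"fingers":-0.4},{"x":0.23,"y":0.48,"z":0,"ax":0,"ay":0,"az":0.06,"fingers":-0.4}]'
python3 -m inch '[{"x":-0.03,"y":-0.1,"z":0,"ax":0,"ay":0,"az":0,"fingers":-0.4},{"x":-0.03,"y":-0.1,"z":0.5,"ax":0,"ay":0,"az":0,"fingers":-0.4},{"x":-0.03,"y":-0.1,"z":1,"ax":0,"ay":0,"az":0,"fingers":-0.4}]' >/dev/null
python3 -m inch '[{"x":0.1,"y":0.3,"z":0.5,"ax":0,"ay":0,"az":0,"fingers":-0.4},{"x":0.2,"y":0.6,"z":1,"ax":0,"ay":0,"az":0,"fingers":-0.4},{"x":0.2,"y":0.6,"z":1,"ax":0,"ay":0,"az":0,"fingers":-0.4},{"x":0.2,"y":0.6,"z":1,"ax":0,"ay":0,"az":0,"fingers":-0.4}]'
python3 look.py w4
```

```text
time_s: 7.68
eef_pos: [0.5106, -0.1388, 0.0343]
orientation: [-2.532, -1.859, -0.001]
ft_force: [-0.2, 0.1, 0.3]
grip_width: 0.06
finger_force: 0.0
time_s: 8.55
eef_pos: [0.5268, -0.0902, 0.2339]
orientation: [-2.533, -1.858, 0.001]
ft_force: [-0.8, -0.9, -1.1]
grip_width: 0.0598
finger_force: 0.0
t 8.6 tcp [526.2 -90.2 232.8] yaw 1.2652 tilt [-0.003  0.001 -1.   ] w 0.059542125175889284
hardware_box 0.84 10159 0.0619 (array([533.7, -65.1]), array([127.5, 100. ]), 1.2662)
hardware_box 0.75 5548 0.0543 (array([ 746.2, -281.9]), array([126.7,  96.6]), 1.2413)
rail_left 0.82 987 0.0252 (array([503.8,  60.1]), array([85.6, 12.5]), 1.2655)
rail_right 0.65 973 0.0254 (array([632.9,  19.2]), array([85.2, 12.3]), 1.2701)
```

View pics/w4.png

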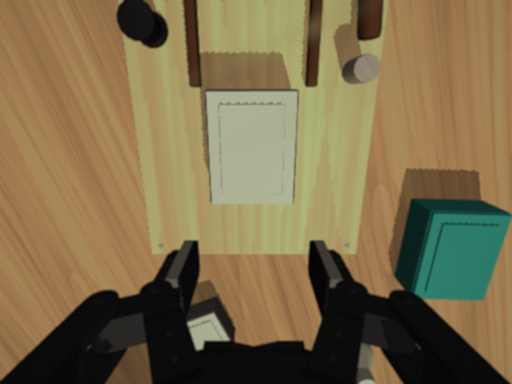

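The box now lies straight (yaw equal to the rails' 1.267), 1.8 mm left of the lane's centre line, with its front just before the rail ends at (195,85) and (312,85). I go back down and push straight in, with a slight rightward bias.

```bash
python3 -m inch '[{"x":-0.2,"y":-0.6,"z":-0.4,"ax":0,"ay":0,"az":0,"fingers":-0.4},{"x":-0.2,"y":-0.6,"z":-1,"ax":0,"ay":0,"az":0,"fingers":-0.4},{"x":-0.2,"y":-0.6,"z":-1,"ax":0,"ay":0,"az":0,"fingers":-0.4}]' >/dev/null
python3 -m inch '[{"x":0,"y":0,"z":-0.5,"ax":0,"ay":0,"az":0,"fingers":-0.4},{"x":0,"y":0,"z":-1,"ax":0,"ay":0,"az":0,"fingers":-0.4},{"x":0.03,"y":0.1,"z":-1,"ax":0,"ay":0,"az":0,"fingers":-0.4},{"x":0.03,"y":0.1,"z":-1,"ax":0,"ay":0,"az":0,"fingers":-0.4}]'
python3 -m inch '[{"x":0.03,"y":0.09,"z":0,"ax":0,"ay":0,"az":0,"fingers":-0.4},{"x":0.06,"y":0.18,"z":0,"ax":0,"ay":0,"az":0,"fingers":-0.4},{"x":0.085,"y":0.26,"z":0,"ax":0,"ay":0,"az":0,"fingers":-0.4},{"x":0.11,"y":0.35,"z":0,"ax":0,"ay":0,"az":0,"fingers":-0.4},{"x":0.14,"y":0.44,"z":0,"ax":0,"ay":0,"az":0,"fingers":-0.4},{"x":0.165,"y":0.52,"z":0,"ax":0,"ay":0,"az":0,"fingers":-0.4},{"x":0.195,"y":0.61,"z":0,"ax":0,"ay":0,"az":0,"fingers":-0.4},{"x":0.22,"y":0.69,"z":0,"ax":0,"ay":0,"az":0,"fingers":-0.4},{"x":0.22,"y":0.69,"z":0,"ax":0,"ay":0,"az":0,"fingers":-0.4}]'
python3 -m inch '[{"x":-0.03,"y":-0.1,"z":0,"ax":0,"ay":0,"az":0,"fingers":-0.4},{"x":-0.03,"y":-0.1,"z":0.5,"ax":0,"ay":0,"az":0,"fingers":-0.4},{"x":-0.03,"y":-0.1,"z":1,"ax":0,"ay":0,"az":0,"fingers":-0.4}]' >/dev/null
python3 -m inch '[{"x":0.1,"y":0.3,"z":0.5,"ax":0,"ay":0,"az":0,"fingers":-0.4},{"x":0.2,"y":0.6,"z":1,"ax":0,"ay":0,"az":0,"fingers":-0.4},{"x":0.2,"y":0.6,"z":1,"ax":0,"ay":0,"az":0,"fingers":-0.4},{"x":0.2,"y":0.6,"z":1,"ax":0,"ay":0,"az":0,"fingers":-0.4}]'
python3 look.py w5
```

```text
time_s: 9.62
eef_pos: [0.5125, -0.1396, 0.0366]
orientation: [2.529, 1.859, 0.003]
ft_force: [1.0, 0.1, -0.1]
grip_width: 0.0597
finger_force: 0.0
time_s: 10.75
eef_pos: [0.5348, -0.0711, 0.0369]
orientation: [2.529, 1.856, 0.005]
ft_force: [-0.1, -2.6, 1.2]
grip_width: 0.0598
finger_force: 0.9
time_s: 11.62
eef_pos: [0.5486, -0.0209, 0.2336]
orientation: [-2.532, -1.858, 0.001]
ft_force: [0.2, 1.2, -0.1]
grip_width: 0.0599
finger_force: 0.0
t 11.675 tcp [548.  -21.1 232.5] yaw 1.2654 tilt [-0.003  0.001 -1.   ] w 0.05977190821619623
hardware_box 0.72 3359 0.0545 (array([ 746.3, -279.9]), array([124. ,  97.2]), 1.2333)
hardware_box 0.67 10141 0.0619 (array([556.2,   2.9]), array([127.3, 100.1]), 1.2652)
rail_right 0.61 1593 0.0252 (array([644. ,  54.4]), array([156.9,  12.3]), 1.2687)
```

View pics/w5.png

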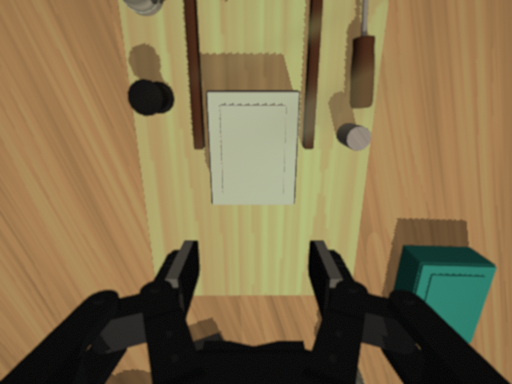

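The box's front half is now between the rails, 0.7 mm off centre and parallel; the gaps at (203,120) and (302,120) look even. I keep pushing; about 145 mm remain.

```bash
python3 -m inch '[{"x":-0.2,"y":-0.6,"z":-0.4,"ax":0,"ay":0,"az":0,"fingers":-0.4},{"x":-0.2,"y":-0.6,"z":-1,"ax":0,"ay":0,"az":0,"fingers":-0.4},{"x":-0.2,"y":-0.6,"z":-1,"ax":0,"ay":0,"az":0,"fingers":-0.4}]' >/dev/null
python3 -m inch '[{"x":0,"y":0,"z":-0.5,"ax":0,"ay":0,"az":0,"fingers":-0.4},{"x":0,"y":0,"z":-1,"ax":0,"ay":0,"az":0,"fingers":-0.4},{"x":0.03,"y":0.1,"z":-1,"ax":0,"ay":0,"az":0,"fingers":-0.4},{"x":0.03,"y":0.1,"z":-1,"ax":0,"ay":0,"az":0,"fingers":-0.4}]'
python3 -m inch '[{"x":0.03,"y":0.09,"z":0,"ax":0,"ay":0,"az":0,"fingers":-0.4},{"x":0.06,"y":0.18,"z":0,"ax":0,"ay":0,"az":0,"fingers":-0.4},{"x":0.08,"y":0.26,"z":0,"ax":0,"ay":0,"az":0,"fingers":-0.4},{"x":0.11,"y":0.35,"z":0,"ax":0,"ay":0,"az":0,"fingers":-0.4},{"x":0.14,"y":0.44,"z":0,"ax":0,"ay":0,"az":0,"fingers":-0.4},{"x":0.16,"y":0.52,"z":0,"ax":0,"ay":0,"az":0,"fingers":-0.4},{"x":0.19,"y":0.60,"z":0,"ax":0,"ay":0,"az":0,"fingers":-0.4},{"x":0.21,"y":0.67,"z":0,"ax":0,"ay":0,"az":0,"fingers":-0.4},{"x":0.21,"y":0.67,"z":0,"ax":0,"ay":0,"az":0,"fingers":-0.4}]'
python3 -m inch '[{"x":0.03,"y":0.09,"z":0,"ax":0,"ay":0,"az":0,"fingers":-0.4},{"x":0.06,"y":0.18,"z":0,"ax":0,"ay":0,"az":0,"fingers":-0.4},{"x":0.08,"y":0.26,"z":0,"ax":0,"ay":0,"az":0,"fingers":-0.4},{"x":0.11,"y":0.35,"z":0,"ax":0,"ay":0,"az":0,"fingers":-0.4},{"x":0.14,"y":0.44,"z":0,"ax":0,"ay":0,"az":0,"fingers":-0.4},{"x":0.16,"y":0.52,"z":0,"ax":0,"ay":0,"az":0,"fingers":-0.4},{"x":0.19,"y":0.60,"z":0,"ax":0,"ay":0,"az":0,"fingers":-0.4},{"x":0.21,"y":0.67,"z":0,"ax":0,"ay":0,"az":0,"fingers":-0.4},{"x":0.21,"y":0.67,"z":0,"ax":0,"ay":0,"az":0,"fingers":-0.4}]'
python3 -m inch '[{"x":0.01,"y":0.03,"z":0,"ax":0,"ay":0,"az":0,"fingers":-0.4},{"x":0.01,"y":0.03,"z":0,"ax":0,"ay":0,"az":0,"fingers":-0.4},{"x":0.01,"y":0.03,"z":0,"ax":0,"ay":0,"az":0,"fingers":-0.4}]'
python3 look.py w6
```

```text
time_s: 12.7
eef_pos: [0.5346, -0.0703, 0.0367]
orientation: [2.53, 1.859, 0.004]
ft_force: [-0.2, 0.5, 0.2]
grip_width: 0.0597
finger_force: 0.0
time_s: 13.82
eef_pos: [0.5557, -0.0039, 0.0368]
orientation: [2.529, 1.857, 0.006]
ft_force: [0.3, -2.8, 2.4]
grip_width: 0.06
finger_force: 0.9
time_s: 14.95
eef_pos: [0.5755, 0.0631, 0.0357]
orientation: [2.531, 1.857, 0.003]
ft_force: [-0.1, -3.8, 2.6]
grip_width: 0.0598
finger_force: 1.5
time_s: 15.32
eef_pos: [0.5759, 0.0653, 0.0352]
orientation: [2.532, 1.857, 0.001]
ft_force: [-0.5, -5.3, 4.4]
grip_width: 0.0595
finger_force: 2.6
t 15.375 tcp [575.9  65.3  35.2] yaw 1.2658 tilt [ 0.001 -0.001 -1.   ] w 0.05995414411286394
hardware_box 0.82 59938 0.0625 (array([595.6, 125.7]), array([101.7,  98.2]), 1.2644)
rail_left 0.89 5732 0.0252 (array([524.7, 128.1]), array([158.5,  12.6]), 1.2737)
rail_left 0.73 585 0.0256 (array([470.9,  93.1]), array([12.3, 25.4]), 1.8633)
rail_right 0.72 6203 0.0252 (array([654.3,  88.9]), array([155.4,  13.2]), 1.2635)
```

Contact is about 3 mm short of where I expect the stop; I creep on and watch the force.

```bash
for i in 1; do python3 -m inch '[{"x":0.005,"y":0.02,"z":0,"ax":0,"ay":0,"az":0,"fingers":-0.4},{"x":0.005,"y":0.02,"z":0,"ax":0,"ay":0,"az":0,"fingers":-0.4}]'; done
python3 -m inch '[{"x":0.005,"y":0.02,"z":0,"ax":0,"ay":0,"az":0,"fingers":-0.4},{"x":0.005,"y":0.02,"z":0,"ax":0,"ay":0,"az":0,"fingers":-0.4}]'
```

```text
time_s: 15.78
eef_pos: [0.5763, 0.0672, 0.0351]
orientation: [2.532, 1.857, -0.0]
ft_force: [-1.1, -5.3, 3.6]
grip_width: 0.0597
finger_force: 2.9
time_s: 16.02
eef_pos: [0.5768, 0.0692, 0.0351]
orientation: [2.532, 1.857, -0.0]
ft_force: [-1.9, -5.2, 3.7]
grip_width: 0.06
finger_force: 2.9
```

```bash
python3 -m inch '[{"x":0.005,"y":0.02,"z":0,"ax":0,"ay":0,"az":0,"fingers":-0.4},{"x":0.005,"y":0.02,"z":0,"ax":0,"ay":0,"az":0,"fingers":-0.4},{"x":0.005,"y":0.02,"z":0,"ax":0,"ay":0,"az":0,"fingers":-0.4}]'
python3 -m inch '[{"x":0.005,"y":0.02,"z":0,"ax":0,"ay":0,"az":0,"fingers":-0.4},{"x":0.005,"y":0.02,"z":0,"ax":0,"ay":0,"az":0,"fingers":-0.4},{"x":0.005,"y":0.02,"z":0,"ax":0,"ay":0,"az":0,"fingers":-0.4}]'
```

```text
time_s: 16.4
eef_pos: [0.5768, 0.0692, 0.0352]
orientation: [2.53, 1.857, -0.005]
ft_force: [-3.1, -11.2, 5.6]
grip_width: 0.0597
finger_force: 5.8
time_s: 16.77
eef_pos: [0.577, 0.0692, 0.0352]
orientation: [2.528, 1.856, -0.009]
ft_force: [-4.7, -16.7, 6.5]
grip_width: 0.0598
finger_force: 8.7
```

The TCP has stopped advancing while the force rises, so the box is against the stop. I back off straight, lift and check.

```bash
python3 -m inch '[{"x":-0.06,"y":-0.19,"z":0,"ax":0,"ay":0,"az":0,"fingers":-0.4},{"x":-0.09,"y":-0.29,"z":0,"ax":0,"ay":0,"az":0,"fingers":-0.4},{"x":-0.09,"y":-0.29,"z":0.5,"ax":0,"ay":0,"az":0,"fingers":-0.4},{"x":-0.09,"y":-0.29,"z":1,"ax":0,"ay":0,"az":0,"fingers":-0.4}]' >/dev/null
python3 -m inch '[{"x":0.2,"y":0.6,"z":0.6,"ax":0,"ay":0,"az":0,"fingers":-0.4},{"x":0.2,"y":0.6,"z":1,"ax":0,"ay":0,"az":0,"fingers":-0.4},{"x":0.2,"y":0.6,"z":1,"ax":0,"ay":0,"az":0,"fingers":-0.4},{"x":0.2,"y":0.6,"z":1,"ax":0,"ay":0,"az":0,"fingers":-0.4}]'
python3 look.py w7
```

```text
time_s: 17.77
eef_pos: [0.5877, 0.1055, 0.2337]
orientation: [-2.532, -1.858, 0.001]
ft_force: [0.2, 0.3, -0.4]
grip_width: 0.06
finger_force: 0.0
t 17.825 tcp [587.  105.1 232.5] yaw 1.2659 tilt [-0.003  0.    -1.   ] w 0.05925994376135335
hardware_box 0.86 10440 0.0619 (array([599.6, 141.8]), array([128.6,  99.8]), 1.2672)
rail_left 0.57 1657 0.025 (array([522.7, 121.4]), array([213.3,  12.4]), 1.2667)
rail_right 0.97 1655 0.0251 (array([652.3,  80.6]), array([213.3,  12.7]), 1.2678)
```

View pics/w7.png

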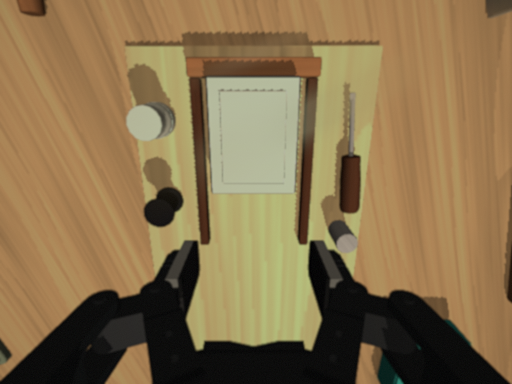

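The picture shows the box against the stop at (254,75) and centred between the rails, with the neighbouring things in place. By measurement it is at board x = 140.0 mm, y = +0.6 mm, yaw 0.

```bash
python3 -c "
from plant import manip
print(manip.job_done())"
```

```text
the job is handed in; nothing more can be done
None
```

The box rests against the stop, measured at board x = 140 mm, 0.6 mm off the lane's centre line and parallel to the rails; the job was handed in at about 18 s, and no verdict came back.

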